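# Lock a wire spool on its spindle with a slide-in retaining clip

## Robot

A 6-joint arm with a two-finger parallel gripper is mounted at the origin on a cart in front of the work surface, level with it; the furniture and walls round the work are solid. World frame = base frame: x ahead of the robot, y to its left, z up, the work surface at z = 0. Lengths are in m, angles in rad, forces in N, time in s.
With the tool pointing down it reaches from about 0.25 to 0.725 m from the base axis. Payload 4 kg.
Tool frame: the origin (TCP) lies midway between the tips of the shut fingers; the grasp point (between the pads) lies 19 mm behind it (env.grasp_offset is the distance from the TCP to the grasp point, in m); z points along the fingers, y is the line along which they close (so a half turn about z gives the same grasp; the last joint's range is limited). The gripper opens to 85 mm and grips with 20 to 120 N. Pads are 22 mm wide; open, the fingers measure 114 mm over their backs; the gripper's body (76 mm by 85 mm) begins 54 mm behind the grasp point. The pads swing forward as they close: fully open they stand 13 mm farther back than shut.
Start: joints at [1.136, 0.241, 0.005, 1.335, 0, 1.571], TCP at [0.211, 0.453, 0.231] pointing down, gripper open.
Joint ranges: [-2.72, 2.72], [-1.05, 1.87], [-1.09, 1.28], [-1.99, 2.15], [-1.42, 1.44], [-3.14, 3.14]. Speed limits (rad/s): [2.79, 2.79, 3.14, 3.14, 3.14, 3.14].

## Interface

Orientations are given as a 3x3 rotation matrix whose columns are the frame's x, y, z axes.
In Python, from rig import env gives the robot as it stands.
- The arm moves only by the tool servo_tool, never from a script. Its arguments are lists of equal length, an entry for each row: "linear": the shift along the tool's x, y, z in mm, a list of three; "dr": the turn, a rotation vector about the tool's x, y, z in rad, a list of three; "jaw": the closure, from 0 (fully open) to 1 (shut). A call has 1 to 12 rows; each row shifts and turns the commanded pose from where the row before left it, along the tool's axes as they then stand; what a row does not reach is not made up. A row lasts 1/12 s, in which the tool goes at most 41.7 mm and 7.16 degrees, less where a joint would pass 70% of its speed; a pose out of reach is approached as far as the arm can. A call with a gripper value outside its range is refused whole. The fingers move at their own pace and stop on an object; "newtons" is the grip in N (left out, the last holds). Time passes only in rows, so rows that do not move let the fingers close. It gives the time, the measured TCP pose, the force, the opening and the grip force at its end, in the units of the state.
- env.sense(): the state, without advancing time (a new reading comes with each control period).
- env.read_camera(name): name is "side" or "top" or "wrist"; returns (picture, depth): 384x512x3 uint8, red, green, blue; 384x512 float32, m along the optical axis (not along the pixel's ray), 0 where there is no reading.
- env.get_calibration(name): a dict with "fx", "fy", "cx", "cy" (pixels), "k1" (the pictures are not rectified: a ray, as slopes to the right and down, at radius r is drawn at 1 + k1 r^2 times it, then the intrinsics apply), "origin" and "rotation" of the camera in the world; the wrist camera has in their place "hand_eye" (4x4, takes a point from camera to tool coordinates, whose origin is the TCP and whose axes are the flange's). Camera axes: x right, y up, looking along -z (the intrinsics and any distortion apply to the point x, -y, -z); pixel columns grow to the right and rows downward; lengths in m; the calibration is good to about 2 mm. A picture is of the moment at which its call begins: read the wrist's pose just before it. get_calibration takes no time and is no camera call.
- env.finish_job(): hands the job in; it is judged then, once.
The state is a dict: "time_s": time; "joints": joint angles; "joint_velocities": joint speeds; "effort": joint torques, N m; "ee_pos": TCP position; "tool_rot": TCP orientation; "contact_force": force on the tool from outside, world axes, zero at the start; "torque": the same for the moment, N m; "opening": opening from 0.0 (shut) to 1.0 (fully open); "finger_force": force on a finger pad.
Only numpy, scipy, OpenCV 4.12 (cv2) and the standard library are available. Lean on these libraries where they do the work, as an engineer would, in place of code of your own. Each camera call takes 0.05 s, during which the arm holds its last target. There are 200 camera calls.

## Task

The spool of wire stands on its spindle with nothing to keep it there. Pick up the loose steel retaining clip by its thumb tab and push it sideways, lying flat, into the groove under the spindle's head until it snaps round the shaft and is fully home, then let go of it. Push it gently (never press the clip on the stand with more than 20 N), feel for the height of the groove, and leave the battery, the tape roll and the screwdriver where they are.

Things in the scene. Friction and masses are not known exactly. Their poses are not given: they have to be found in the camera images.
- clip: Loose flat U-shaped steel retaining clip, 40 g. Origin: on its underside, at the point that lies on the shaft axis when seated. x points out of the open mouth (push along +x), y across, z up. Plate 5 mm thick, 40 mm wide, from x=-48 to +11 mm; tail (x=-48 to -21) 16 mm wide. Mouth 14 mm wide, its solid back at x=-7 mm; rigid outer arms at y=12 to 20 mm either side.
- clip_tab (a point): Centre of the clip's upright black thumb tab, at x=-38, z=19 mm in the clip's frame (same axes). The tab is 12 mm long in x, 10 mm thick in y, and stands from z=5 to z=33 mm above the clip's underside. Grasp it across its 10 mm thickness.
- clip_mouth (a point): Middle of the clip's mouth between the arm ends, at x=+11 mm in the clip's frame. Two thin sprung jaws inside the arms, with round noses at x=+6 mm, leave a 9 mm throat. Pushed over the 12 mm shaft they spread at about 3 to 12 N and snap shut behind it; then there is about 1 mm of play until the back of the mouth meets the shaft and the push goes hard.
- stand: Fixed spool stand. Origin: centre of its underside on the worktop, on the vertical axis of its round steel spindle. Spindle from below: collar 28 mm across; groove, a neck (the shaft) 12 mm across and 7 mm high; head 28 mm across, 18 mm high, flat top. The clip (5 mm) thus has 2 mm of room in height and may come in from any side.
- stand_foot (a point): Centre of the top of the stand's dark round foot (92 mm across, 12 mm high), on the spindle axis. The spindle's height is set by hand and not measured: the collar's top (the groove's floor) is 50 to 70 mm above the worktop, differing each time; the head's top is always 25 mm above the collar's top. The spindle does not give to gentle forces.
- spool: Loose black-flanged spool of wire, 70 mm across, 36 mm high, bore 31 mm, standing on the foot of the stand round the spindle; origin at the centre of its underside. Its top is 48 mm above the worktop, below the collar's top.
- battery: Bystander: 9 V block battery standing upright, 18x27x46 mm, some 11 cm from the stand; origin at the centre of its underside. Leave alone.
- tape_roll: Bystander: black roll of tape lying flat, 64 mm across, 19 mm high, some 12 cm from the stand; origin at the centre of its underside. Leave alone.
- driver: Bystander: small grey precision screwdriver lying flat, 122 mm long along its x, 9 mm thick, in front of the robot; origin at the centre of its underside. Leave alone.

How it is judged:
By the outcome, as a careful person would: the job done as asked, in the order asked, and still so for the second after the job is handed in, with the robot touching nothing.
It also fails if it takes over 67 s, if anything falls off the work surface, if the arm or the gripper's body presses on something with over 40 N, if the wrist force passes 120 N, or if a joint passes its speed limit or range.

## Working session

There is one attempt and no reset: what is moved stays moved. The work goes in short steps, Python scripts to look and compute and a tool call to move; the robot and the scene stay as the last step left them, time stands still between calls to the robot, and variables do not carry over. Pictures are saved under pics/ and viewed, at most 10 in all, crops included, and the job is handed in when it is done.

Besides the shell and the picture viewer there is one more tool, called by a JSON object that holds its "method" and its "body", one argument or row to a line. servo_tool: Moves the arm, as the interface text tells. Its arguments: {"type":"object","properties":{"linear":{"type":"array"},"dr":{"type":"array"},"jaw":{"type":"array"},"newtons":{"type":"number"}},"required":["linear","dr","jaw"]}

```bash
ls; mkdir -p pics
cat > h.py <<'E'
import numpy as np, cv2
from rig import env
def cam(name):
    c=env.get_calibration(name)
    if 'hand_eye' in c:
        s=env.sense(); T=np.eye(4); T[:3,:3]=s['tool_rot']; T[:3,3]=s['ee_pos']
        M=T@np.array(c['hand_eye'])
    else:
        M=np.eye(4); M[:3,:3]=c['rotation']; M[:3,3]=c['origin']
    return c,M
def ray(c,M,u,v):
    K=np.array([[c['fx'],0,c['cx']],[0,c['fy'],c['cy']],[0,0,1.]])
    p=cv2.undistortPoints(np.array([[[u,v]]],float),K,np.array([c['k1'],0,0,0.]))[0,0]
    return M[:3,3],M[:3,:3]@np.array([p[0],-p[1],-1.])
def atz(c,M,u,v,z):
    o,d=ray(c,M,u,v); return o+d*(z-o[2])/d[2]
def atd(c,M,u,v,depth):
    o,d=ray(c,M,u,v); return o+d*depth
def shot(name,fn):
    c,M=cam(name); im,dp=env.read_camera(name)
    cv2.imwrite('pics/'+fn+'.png',im[:,:,::-1]); np.savez('pics/'+fn+'.npz',im=im,dp=dp,M=M)
    return c,M,im,dp
E
python3 - <<'E'
from h import *
for n in ('top','side','wrist'):
    c,M,im,dp=shot(n,n+'0'); print(n,{k:np.round(v,3).tolist() for k,v in c.items()})
a=cv2.imread('pics/top0.png');b=cv2.imread('pics/side0.png')
print(env.sense(), env.grasp_offset)
E
```

```text
pics
top {'fx': 462.888, 'fy': 462.888, 'cx': 258.48, 'cy': 194.603, 'k1': -0.181, 'origin': [0.317, -0.032, 1.319], 'rotation': [[0.016, 0.986, -0.168], [-1.0, 0.018, 0.01], [0.013, 0.168, 0.986]]}
side {'fx': 434.491, 'fy': 434.491, 'cx': 250.011, 'cy': 187.129, 'k1': -0.163, 'origin': [0.436, 0.747, 0.672], 'rotation': [[-0.997, 0.039, -0.069], [-0.078, -0.624, 0.778], [-0.013, 0.781, 0.625]]}
wrist {'fx': 340.176, 'fy': 340.176, 'cx': 258.935, 'cy': 191.186, 'k1': -0.086, 'hand_eye': [[0.0, 0.948, 0.318, 0.082], [1.0, -0.001, 0.0, 0.0], [0.001, 0.318, -0.948, -0.144], [0.0, 0.0, 0.0, 1.0]]}
{'time_s': 0.15, 'joints': array([ 1.13600764e+00,  2.41258978e-01,  4.02509730e-03,  1.33521516e+00,
       -2.81810307e-06,  1.57079406e+00]), 'joint_velocities': array([-0.00022482, -0.00096937,  0.00260007, -0.00101664,  0.00029638,
       -0.00029376]), 'effort': array([-1.14213301e-04, -3.72635472e+01,  2.52638930e+01,  1.23665988e-02,
        1.16375952e-05,  3.10387854e-06]), 'ee_pos': array([0.21040385, 0.45303496, 0.23060468]), 'tool_rot': array([[-9.06960031e-01,  4.21216121e-01, -6.93599543e-04],
       [ 4.21216692e-01,  9.06958791e-01, -1.50013383e-03],
       [-2.81434835e-06, -1.65271713e-03, -9.99998634e-01]]), 'contact_force': array([-0.01006797, -0.42101575, -0.153952  ]), 'torque': array([ 0.04033878, -0.01651465,  0.05070827]), 'finger_force': 0.0, 'opening': 0.9978586406344017} 0.0187
```

View pics/top0.png

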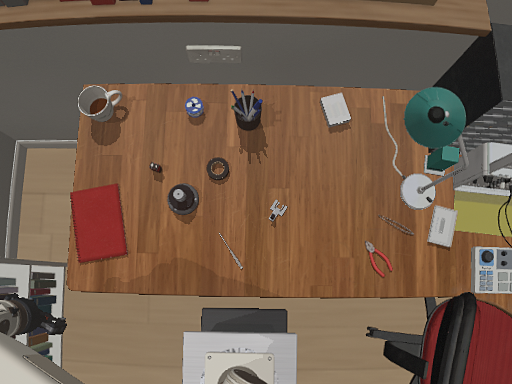

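View pics/side0.png

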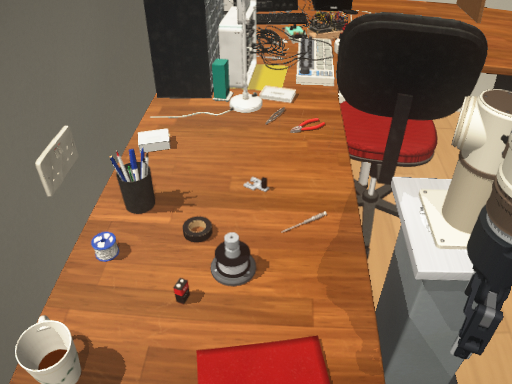

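The top view shows the stand at about (183,198), the clip at (278,210), the battery at (156,168), the tape roll at (217,169) and the driver at (231,251). Next I'll enlarge the clip and the stand.

Run:
```python
from h import *
t=cv2.imread('pics/top0.png');s=cv2.imread('pics/side0.png')
r=lambda i,x,y,w,h:cv2.resize(i[y:y+h,x:x+w],(400,300),interpolation=cv2.INTER_CUBIC)
cv2.imwrite('pics/crop1.png',np.vstack([np.hstack([r(t,258,195,40,30),r(s,235,165,48,36)]),np.hstack([r(t,153,175,60,45),r(s,193,220,80,60)])]))
c,M=cam('top')
for n,u,v,z in [('clip',278,210,.005),('stand',183,198,.08),('bat',156,168,.04),('tape',217,169,.019),('d1',220,234,.005),('d2',242,270,.005)]:
    print(n,atz(c,M,u,v,z).round(3))
```

```text
clip [ 0.497 -0.102  0.005]
stand [0.515 0.161 0.08 ]
bat [0.607 0.248 0.04 ]
tape [0.611 0.075 0.019]
d1 [0.425 0.062 0.005]
d2 [ 0.325 -0.002  0.005]
```

View pics/crop1.png

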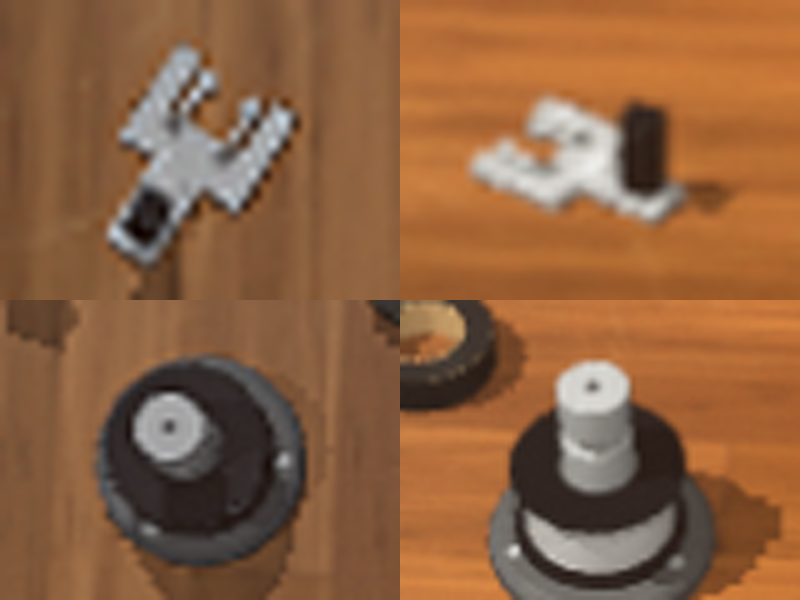

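Run:
```python
from h import *
c,M=cam('top'); cs,Ms=cam('side')
m=atz(c,M,281.7,203.6,.005);t=atz(c,M,272.8,216.5,.033);tl=atz(c,M,271.5,219.8,.005)
print('mouth',m.round(4),'tab',t.round(4),'tail',tl.round(4),np.linalg.norm((m-t)[:2]),np.degrees(np.arctan2(*(m-t)[1::-1])),np.degrees(np.arctan2(*(m-tl)[1::-1])))
o1,d1=ray(c,M,178.5,194.05);o2,d2=ray(cs,Ms,231.6,237)
A=np.array([d1,-d2]).T;k=np.linalg.lstsq(A,o2-o1,rcond=None)[0];print('head',(o1+k[0]*d1).round(4),(o2+k[1]*d2).round(4))
print('tab side',atz(cs,Ms,235+(645-400)/400*48,165+103/300*36,.033))
dp=np.load('pics/top0.npz')['dp'];print(dp[192:197,176:182].round(4))
print(atd(c,M,178.5,194,np.median(dp[193:196,177:181])))
```

```text
mouth [ 0.5159 -0.1124  0.005 ] tab [ 0.4747 -0.0861  0.033 ] tail [ 0.4686 -0.0836  0.005 ] 0.04888718686719766 -32.61827966269767 -31.327987103913127
head [0.5244 0.172  0.0883] [0.5236 0.172  0.0882]
tab side [ 0.47502932 -0.08882344  0.033     ]
[[1.2447 1.2458 1.2406 1.2412 1.2386 1.2435]
 [1.2438 1.2413 1.2433 1.246  1.2474 1.2448]
 [1.2437 1.2462 1.2476 1.2432 1.2451 1.2388]
 [1.2411 1.2461 1.245  1.2488 1.2444 1.2395]
 [1.2417 1.2426 1.2397 1.2425 1.2431 1.2366]]
[0.52444535 0.17193878 0.08865138]
```

{"method": "servo_tool", "body": {
  "linear": [
    [-26,-21,0],
    [-26,-21,0],
    [-26,-21,0],
    [-26,-21,0],
    [-26,-21,0],
    [-26,-21,0],
    [-26,-21,0],
    [-26,-21,0],
    [-26,-21,0],
    [-26,-21,0],
    [-26,-21,0],
    [-26,-21,0]
  ],
  "dr": [
    [0,0,0],
    [0,0,0],
    [0,0,0],
    [0,0,0],
    [0,0,0],
    [0,0,0],
    [0,0,0],
    [0,0,0],
    [0,0,0],
    [0,0,0],
    [0,0,0],
    [0,0,0]
  ],
  "jaw": [0,0,0,0,0,0,0,0,0,0,0,0]
}}

```text
time_s: 1.15
ee_pos: [0.3876, 0.0919, 0.2312]
tool_rot: [[-0.907, 0.421, -0.0], [0.421, 0.907, 0.0], [0.0, 0.0, -1.0]]
contact_force: [1.0, 0.2, 0.2]
opening: 1.002
finger_force: 0.0
```

{"method": "servo_tool", "body": {
  "linear": [
    [-26,-21,10],
    [-26,-21,15],
    [-26,-21,20],
    [-26,-21,20],
    [-26,-21,20],
    [-26,-21,15],
    [0,0,0],
    [0,0,0],
    [0,0,0]
  ],
  "dr": [
    [0,0,0],
    [0,0,0],
    [0,0,0],
    [0,0,0],
    [0,0,0],
    [0,0,0],
    [0,0,0.12],
    [0,0,0],
    [0,0,0]
  ],
  "jaw": [0,0,0,0,0,0,0,0,0]
}}

```text
time_s: 1.9
ee_pos: [0.4753, -0.0866, 0.1308]
tool_rot: [[-0.851, 0.525, -0.002], [0.525, 0.851, 0.001], [0.002, -0.0, -1.0]]
contact_force: [-0.7, -0.1, -0.2]
opening: 0.998
finger_force: 0.0
```

Run:
```python
from h import *
s=env.sense();print(s['ee_pos'],s['tool_rot'],s['joints'],s['contact_force'])
c,M,im,dp=shot('wrist','w1')
# enlarge central
cv2.imwrite('pics/w1b.png',cv2.resize(im[:,:,::-1],(768,576),interpolation=cv2.INTER_CUBIC))
```

```text
[ 0.47531783 -0.08659707  0.13078985] [[-8.50922068e-01  5.25289508e-01 -1.60242406e-03]
 [ 5.25289322e-01  8.50923501e-01  5.68570428e-04]
 [ 1.66220437e-03 -3.57927125e-04 -9.99998554e-01]] [-1.80381955e-01  2.78868562e-01 -2.17181881e-01  1.07642431e+00
  2.71862072e-04  3.72673459e-01] [-0.67239537 -0.12853072 -0.24110583]
```

View pics/w1b.png

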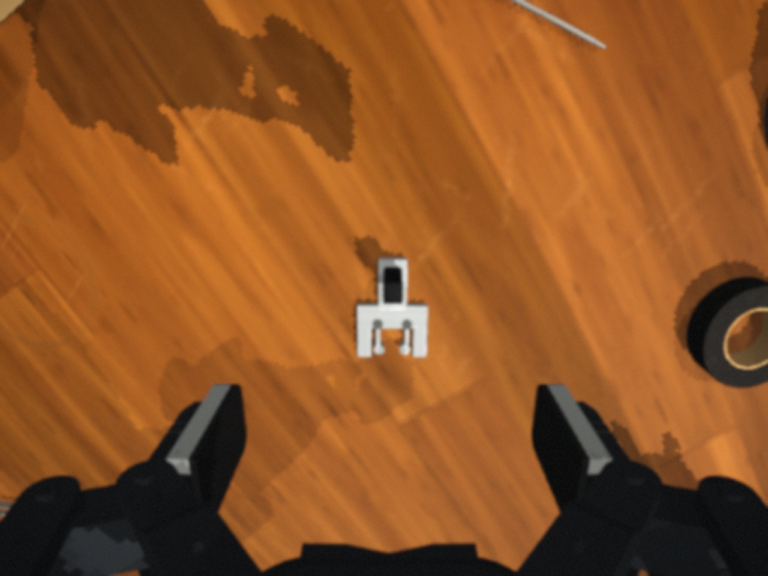

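Run:
```python
from h import *
c,_=cam('wrist');M=np.load('pics/w1.npz')['M']
s=env.sense();R=s['tool_rot']
a=cv2.imread('pics/w1.png')[165:245,230:295];cv2.imwrite('pics/w1c.png',cv2.resize(a,None,fx=7,fy=7,interpolation=cv2.INTER_CUBIC))
for n,u,v,z in [('mouth',261.7,237.5,.005),('tail',261.7,172.5,.005),('tabtop',262,194,.033)]:
    p=atz(c,M,u,v,z);print(n,p.round(4),(R.T@(p-s['ee_pos'])*1000).round(1))
```

```text
mouth [ 0.52   -0.1111  0.005 ] [-51.1   2.  126.3]
tail [ 0.4698 -0.0803  0.005 ] [  7.9   1.9 126.4]
tabtop [ 0.4775 -0.085   0.033 ] [-1.1  2.  98.3]
```

View pics/w1c.png

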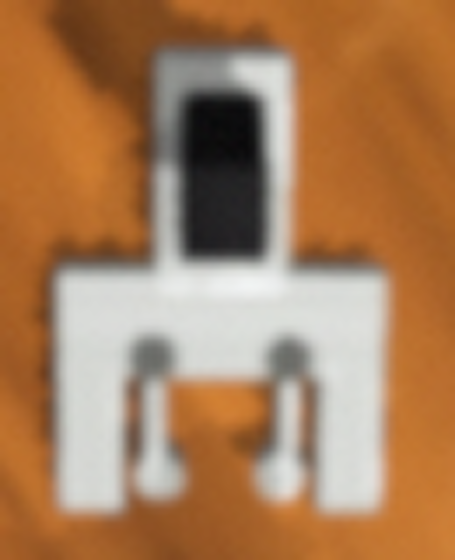

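The close view shows the clip square to the tool: arm ends at v=237, tail at v=172, centre at u=262. The measured length is 59 mm, which matches. I'll go down and grip the tab.

{"method": "servo_tool", "body": {
  "linear": [
    [-2,2,20],
    [0,0,20],
    [0,0,20],
    [0,0,20],
    [0,0,20],
    [0,0,12],
    [0,0,8],
    [0,0,1],
    [0,0,0],
    [0,0,0]
  ],
  "dr": [
    [0,0,0],
    [0,0,0],
    [0,0,0],
    [0,0,0],
    [0,0,0],
    [0,0,0],
    [0,0,0],
    [0,0,0],
    [0,0,0],
    [0,0,0]
  ],
  "jaw": [0,0,0,0,0.4,0.5,0.6,0.6,0.6,0.6],
  "newtons": 50
}}

```text
time_s: 2.78
ee_pos: [0.4795, -0.0856, 0.0114]
tool_rot: [[-0.851, 0.526, 0.002], [0.526, 0.851, -0.0], [-0.002, 0.001, -1.0]]
contact_force: [0.6, -0.2, 0.5]
opening: 0.397
finger_force: 0.0
```

{"method": "servo_tool", "body": {
  "linear": [
    [0,0,0],
    [0,0,0],
    [0,0,0],
    [0,0,0],
    [0,0,0],
    [0,0,0],
    [0,0,0],
    [0,0,0]
  ],
  "dr": [
    [0,0,0],
    [0,0,0],
    [0,0,0],
    [0,0,0],
    [0,0,0],
    [0,0,0],
    [0,0,0],
    [0,0,0]
  ],
  "jaw": [0.8,1,1,1,1,1,1,1],
  "newtons": 50
}}

```text
time_s: 3.45
ee_pos: [0.4796, -0.086, 0.0114]
tool_rot: [[-0.85, 0.527, 0.002], [0.527, 0.85, -0.0], [-0.002, 0.001, -1.0]]
contact_force: [-0.5, 0.4, 6.9]
opening: 0.103
finger_force: 49.6
```

Gripped. The camera sits on the tail side, so the fingers would hide the mouth. I'll let go, turn half a turn and regrip so the wrist camera looks at the mouth and the spindle.

{"method": "servo_tool", "body": {
  "linear": [
    [0,0,0],
    [0,0,0],
    [0,0,0],
    [0,0,0],
    [0,0,-20],
    [0,0,-20],
    [0,0,-10],
    [0,0,0],
    [0,0,0],
    [0,0,0],
    [0,0,0],
    [0,0,0]
  ],
  "dr": [
    [0,0,0],
    [0,0,0],
    [0,0,0],
    [0,0,0],
    [0,0,0],
    [0,0,0],
    [0,0,0],
    [0,0,0.12],
    [0,0,0.12],
    [0,0,0.12],
    [0,0,0.12],
    [0,0,0.12]
  ],
  "jaw": [0.5,0.5,0.5,0.5,0.5,0.5,0.5,0.5,0.5,0.5,0.5,0.5]
}}

```text
time_s: 4.45
ee_pos: [0.4785, -0.0858, 0.0601]
tool_rot: [[-0.399, 0.917, -0.0], [0.917, 0.399, 0.0], [0.0, -0.0, -1.0]]
contact_force: [0.3, 1.2, 0.3]
opening: 0.501
finger_force: 0.0
```

{"method": "servo_tool", "body": {
  "linear": [
    [0,0,0],
    [0,0,0],
    [0,0,0],
    [0,0,0],
    [0,0,0],
    [0,0,0],
    [0,0,0],
    [0,0,0],
    [0,0,0],
    [0,0,0],
    [0,0,0],
    [0,0,0]
  ],
  "dr": [
    [0,0,0.12],
    [0,0,0.12],
    [0,0,0.12],
    [0,0,0.12],
    [0,0,0.12],
    [0,0,0.12],
    [0,0,0.12],
    [0,0,0.12],
    [0,0,0.12],
    [0,0,0.12],
    [0,0,0.12],
    [0,0,0.12]
  ],
  "jaw": [0.5,0.5,0.5,0.5,0.5,0.5,0.5,0.5,0.5,0.5,0.5,0.5]
}}

```text
time_s: 5.45
ee_pos: [0.4785, -0.0858, 0.06]
tool_rot: [[0.857, 0.515, -0.0], [0.515, -0.857, 0.0], [-0.0, -0.0, -1.0]]
contact_force: [0.1, 0.6, -0.8]
opening: 0.505
finger_force: 0.0
```

{"method": "servo_tool", "body": {
  "linear": [
    [0,0,0],
    [0,0,0],
    [0,0,0],
    [0,0,0],
    [0,0,0],
    [0,0,0],
    [0,0,0],
    [0,0,0],
    [0,0,0],
    [0,0,0],
    [0,0,0],
    [0,0,0]
  ],
  "dr": [
    [0,0,0.12],
    [0,0,0.12],
    [0,0,0.12],
    [0,0,0.12],
    [0,0,0.12],
    [0,0,0.12],
    [0,0,0.12],
    [0,0,0.12],
    [0,0,0.12],
    [0,0,0.02],
    [0,0,0],
    [0,0,0]
  ],
  "jaw": [0.4,0.4,0.4,0.4,0.4,0.4,0.4,0.4,0.4,0.4,0.4,0.4]
}}

```text
time_s: 6.45
ee_pos: [0.4467, -0.176, 0.0602]
tool_rot: [[0.912, -0.41, 0.021], [-0.41, -0.909, 0.075], [-0.012, -0.076, -0.997]]
contact_force: [-0.3, -0.5, 0.3]
opening: 0.601
finger_force: 0.0
```

Run:
```python
from h import *
s=env.sense();print(s['ee_pos'],s['tool_rot'],s['joints'])
c,M,im,dp=shot('wrist','w2')
cv2.imwrite('pics/w2b.png',cv2.resize(im[:,:,::-1],(768,576),interpolation=cv2.INTER_CUBIC))
```

```text
[ 0.44672259 -0.17604071  0.06016813] [[ 0.91190556 -0.40987918  0.02067139]
 [-0.41023105 -0.9089273   0.07457649]
 [-0.01177855 -0.07648676 -0.99700102]] [-0.42374607  0.35992715 -0.31475284  0.90797244  0.07655495  3.1405823 ]
```

View pics/w2b.png

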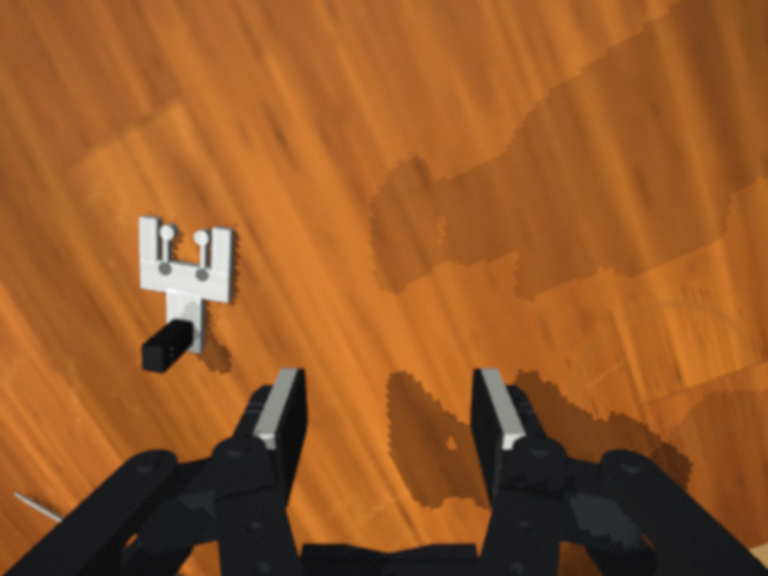

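The picture shows the clip untouched at (185,290), but joint 6 reached its limit and the tool drifted off. I'll go back and turn the other way round.

{"method": "servo_tool", "body": {
  "linear": [
    [0,0,0],
    [0,0,0],
    [0,0,0],
    [0,0,0],
    [6.5,-23,0],
    [6.5,-23,0],
    [6.5,-23,0],
    [6.5,-23,0],
    [0,0,0],
    [0,0,0],
    [0,0,0],
    [0,0,0]
  ],
  "dr": [
    [-0.0766,0.0115,0],
    [0,0,-0.12],
    [0,0,-0.12],
    [0,0,-0.12],
    [0,0,0],
    [0,0,0],
    [0,0,0],
    [0,0,0],
    [0,0,-0.12],
    [0,0,-0.12],
    [0,0,-0.12],
    [0,0,-0.12]
  ],
  "jaw": [0.4,0.4,0.4,0.4,0.4,0.4,0.4,0.4,0.4,0.4,0.4,0.4]
}}

```text
time_s: 7.5
ee_pos: [0.4726, -0.0945, 0.0612]
tool_rot: [[0.903, 0.43, 0.004], [0.43, -0.903, 0.009], [0.007, -0.007, -1.0]]
contact_force: [-1.2, 0.0, 0.1]
opening: 0.597
finger_force: 0.0
```

{"method": "servo_tool", "body": {
  "linear": [
    [0,0,0],
    [0,0,0],
    [0,0,0],
    [0,0,0],
    [0,0,0],
    [0,0,0],
    [0,0,0],
    [0,0,0],
    [0,0,0],
    [0,0,0],
    [0,0,0],
    [0,0,0]
  ],
  "dr": [
    [0,0,-0.12],
    [0,0,-0.12],
    [0,0,-0.12],
    [0,0,-0.12],
    [0,0,-0.12],
    [0,0,-0.12],
    [0,0,-0.12],
    [0,0,-0.12],
    [0,0,-0.12],
    [0,0,-0.12],
    [0,0,-0.12],
    [0,0,-0.12]
  ],
  "jaw": [0.4,0.4,0.4,0.4,0.4,0.4,0.4,0.4,0.4,0.4,0.4,0.4]
}}

```text
time_s: 8.5
ee_pos: [0.4725, -0.0948, 0.0612]
tool_rot: [[-0.308, 0.951, 0.004], [0.951, 0.308, 0.009], [0.007, 0.006, -1.0]]
contact_force: [-0.7, -0.5, 0.2]
opening: 0.602
finger_force: 0.0
```

{"method": "servo_tool", "body": {
  "linear": [
    [0,0,0],
    [0,0,0],
    [0,0,0],
    [0,0,0],
    [0,0,0],
    [0,0,0],
    [0,0,0],
    [0,0,0],
    [0,0,0],
    [0,0,0],
    [0,0,0],
    [0,0,0]
  ],
  "dr": [
    [0,0,-0.12],
    [0,0,-0.12],
    [0,0,-0.12],
    [0,0,-0.12],
    [0,0,-0.12],
    [0,0,-0.12],
    [0,0,-0.12],
    [0,0,-0.12],
    [0,0,-0.12],
    [0,0,-0.12],
    [0,0,-0.12],
    [0,0,-0.12]
  ],
  "jaw": [0.4,0.4,0.4,0.4,0.4,0.4,0.4,0.4,0.4,0.4,0.4,0.4]
}}

```text
time_s: 9.5
ee_pos: [0.4725, -0.0948, 0.0612]
tool_rot: [[-0.983, -0.181, 0.004], [-0.181, 0.983, 0.009], [-0.005, 0.008, -1.0]]
contact_force: [0.6, 0.1, -0.3]
opening: 0.6
finger_force: 0.0
```

{"method": "servo_tool", "body": {
  "linear": [
    [0,0,0],
    [0,0,0],
    [0,0,0],
    [0,0,0],
    [0,0,0],
    [0,0,0],
    [0,0,0],
    [0,0,0],
    [0,0,0],
    [0,0,0],
    [0,0,0],
    [0,0,0]
  ],
  "dr": [
    [0,0,-0.12],
    [0,0,-0.12],
    [0,0,-0.12],
    [0,0,-0.12],
    [0,0,-0.12],
    [0,0,-0.12],
    [0,0,-0.12],
    [0,0,-0.12],
    [0,0,-0.12],
    [0,0,-0.12],
    [0,0,-0.12],
    [0,0,-0.12]
  ],
  "jaw": [0.4,0.4,0.4,0.4,0.4,0.4,0.4,0.4,0.4,0.4,0.4,0.4]
}}

```text
time_s: 10.5
ee_pos: [0.4725, -0.0948, 0.0612]
tool_rot: [[0.051, -0.999, 0.004], [-0.999, -0.051, 0.009], [-0.009, -0.004, -1.0]]
contact_force: [-0.1, 0.6, 0.0]
opening: 0.601
finger_force: 0.0
```

{"method": "servo_tool", "body": {
  "linear": [
    [0,0,0],
    [0,0,0],
    [0,0,0],
    [0,0,0],
    [0,0,0],
    [0,0,0],
    [0,0,0],
    [0,0,0],
    [0,0,0],
    [0,0,0]
  ],
  "dr": [
    [0,0,-0.12],
    [0,0,-0.12],
    [0,0,-0.12],
    [0,0,-0.12],
    [0,0,-0.12],
    [0,0,-0.12],
    [0,0,-0.12],
    [0,0,-0.12],
    [0,0,-0.03],
    [0,0,0]
  ],
  "jaw": [0.4,0.4,0.4,0.4,0.4,0.4,0.4,0.4,0.4,0.4]
}}

```text
time_s: 11.33
ee_pos: [0.4725, -0.0949, 0.0612]
tool_rot: [[0.86, -0.51, 0.004], [-0.51, -0.86, 0.009], [-0.001, -0.01, -1.0]]
contact_force: [0.1, -1.0, 0.5]
opening: 0.599
finger_force: 0.0
```

{"method": "servo_tool", "body": {
  "linear": [
    [1.6,-11.3,0],
    [0,0,0],
    [0,0,15],
    [0,0,15],
    [0,0,12],
    [0,0,7],
    [0,0,0],
    [0,0,0]
  ],
  "dr": [
    [-0.0098,0.001,0.02],
    [0,0,0],
    [0,0,0],
    [0,0,0],
    [0,0,0],
    [0,0,0],
    [0,0,0],
    [0,0,0]
  ],
  "jaw": [0.5,0.5,0.5,0.5,0.6,0.6,0.6,0.6]
}}

```text
time_s: 12.0
ee_pos: [0.4791, -0.0875, 0.0123]
tool_rot: [[0.848, -0.53, -0.001], [-0.53, -0.848, 0.0], [-0.001, 0.001, -1.0]]
contact_force: [0.0, -0.1, 0.6]
opening: 0.404
finger_force: 0.0
```

{"method": "servo_tool", "body": {
  "linear": [
    [0,0,0],
    [0,0,0],
    [0,0,0],
    [0,0,0],
    [0,0,0],
    [0,0,0],
    [0,0,0],
    [0,0,0]
  ],
  "dr": [
    [0,0,0],
    [0,0,0],
    [0,0,0],
    [0,0,0],
    [0,0,0],
    [0,0,0],
    [0,0,0],
    [0,0,0]
  ],
  "jaw": [0.8,1,1,1,1,1,1,1],
  "newtons": 60
}}

```text
time_s: 12.67
ee_pos: [0.4803, -0.0879, 0.0134]
tool_rot: [[0.848, -0.53, 0.002], [-0.53, -0.848, -0.0], [0.002, -0.001, -1.0]]
contact_force: [-0.0, -0.1, 6.3]
opening: 0.093
finger_force: 60.8
```

{"method": "servo_tool", "body": {
  "linear": [
    [0,0,-10],
    [0,0,-20],
    [0,0,-20],
    [0,0,-20],
    [0,0,-20],
    [0,0,-20],
    [0,0,-10],
    [0,0,0]
  ],
  "dr": [
    [0,0,0],
    [0,0,0],
    [0,0,0],
    [0,0,0],
    [0,0,0],
    [0,0,0],
    [0,0,0],
    [0,0,0]
  ],
  "jaw": [1,1,1,1,1,1,1,1]
}}

```text
time_s: 13.33
ee_pos: [0.4811, -0.0881, 0.135]
tool_rot: [[0.848, -0.531, 0.004], [-0.531, -0.848, -0.001], [0.004, -0.001, -1.0]]
contact_force: [0.2, -0.4, -0.9]
opening: 0.099
finger_force: 60.1
```

{"method": "servo_tool", "body": {
  "linear": [
    [-14.5,-20.3,0],
    [-14.5,-20.3,0],
    [-14.5,-20.3,0],
    [-14.5,-20.3,0],
    [-14.5,-20.3,0],
    [-14.5,-20.3,0],
    [-14.5,-20.3,0],
    [-14.5,-20.3,0],
    [-14.5,-20.3,0],
    [-14.5,-20.3,0],
    [-14.5,-20.3,0],
    [-14.5,-20.3,0]
  ],
  "dr": [
    [0,0,0],
    [0,0,0],
    [0,0,0],
    [0,0,0],
    [0,0,0],
    [0,0,0],
    [0,0,0],
    [0,0,0],
    [0,0,0],
    [0,0,0],
    [0,0,0],
    [0,0,0]
  ],
  "jaw": [1,1,1,1,1,1,1,1,1,1,1,1]
}}

```text
time_s: 14.33
ee_pos: [0.4599, 0.2118, 0.1308]
tool_rot: [[0.848, -0.53, -0.003], [-0.53, -0.848, -0.001], [-0.002, 0.003, -1.0]]
contact_force: [0.9, 0.5, -0.6]
opening: 0.096
finger_force: 60.2
```

{"method": "servo_tool", "body": {
  "linear": [
    [0,0,15],
    [0,0,15],
    [0,0,0],
    [0,0,0],
    [0,0,0]
  ],
  "dr": [
    [0,0,0],
    [0,0,0],
    [0,0,0],
    [0,0,0],
    [0,0,0]
  ],
  "jaw": [1,1,1,1,1]
}}

```text
time_s: 14.75
ee_pos: [0.4609, 0.2107, 0.1021]
tool_rot: [[0.847, -0.531, -0.002], [-0.531, -0.847, -0.001], [-0.001, 0.001, -1.0]]
contact_force: [0.7, -0.6, -0.6]
opening: 0.099
finger_force: 60.1
```

Run:
```python
from h import *
s=env.sense();print(s['ee_pos'],s['tool_rot'],s['joints'],s['contact_force'],s['opening'])
c,M,im,dp=shot('wrist','w3')
cv2.imwrite('pics/w3b.png',cv2.resize(im[:,:,::-1],(768,576),interpolation=cv2.INTER_CUBIC))
```

```text
[0.46087477 0.21068154 0.10213375] [[ 8.47475082e-01 -5.30832973e-01 -1.52973683e-03]
 [-5.30834209e-01 -8.47475522e-01 -5.32208151e-04]
 [-1.01390088e-03  1.26306979e-03 -9.99998688e-01]] [ 4.28679798e-01  3.49964109e-01 -1.97982493e-01  1.02446227e+00
  1.51814890e-04 -2.15332869e+00] [ 0.6906306  -0.59977054 -0.63085124] 0.09935787551598489
```

View pics/w3b.png

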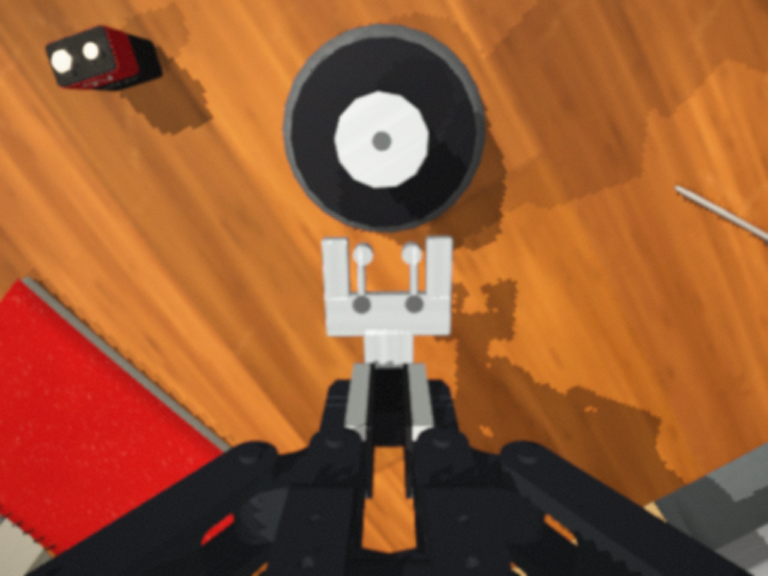

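The spindle head's centre is at (381.5,140) and the clip's mouth is centred at (387.5,238). The clip is square in the grip.

Run:
```python
from h import *
d=np.load('pics/w3.npz');M=d['M'];im=d['im'];c,_=cam('wrist')
s=env.sense();R=s['tool_rot'];p0=s['ee_pos']
g=cv2.cvtColor(im,cv2.COLOR_RGB2GRAY)
m=(g>190).astype(np.uint8);n,l,st,ce=cv2.connectedComponentsWithStats(m)
for i in range(1,n):
    if st[i,4]>150: print(st[i],ce[i].round(1))
i=l[int(100),int(254)]
cnt=max(cv2.findContours((l==i).astype(np.uint8),0,2)[0],key=len);(cx,cy),r=cv2.minEnclosingCircle(cnt);print(cx,cy,r, cv2.fitEllipse(cnt))
dd=np.median(d['dp'][85:90,245:265]);print('headdepth z',atd(c,M,255,87,dd),'clip z',atd(c,M,258,211,np.median(d['dp'][209:213,240:276])))
for n_,u,v,z in [('head',254.2,93.3,.088),('mouth',258.3,158.7,.0937),('armL',215,159,.0937),('armR',301.5,158,.0937)]:
    p=atz(c,M,u,v,z);print(n_,p.round(4),(R.T@(p-p0)*1000).round(1))
```

```text
[ 224   62   61   62 2821] [253.9  92.7]
[ 215  159   86   83 3510] [258.  203.4]
[235 164  13  32 186] [240.6 176. ]
[268 164  13  32 179] [274.3 175. ]Traceback (most recent call last):
  File "<stdin>", line 9, in <module>
cv2.error: OpenCV(4.12.0) /io/opencv/modules/imgproc/src/shapedescr.cpp:361: error: (-201:Incorrect size of input array) There should be at least 5 points to fit the ellipse in function 'fitEllipseNoDirect'
```

Run:
```python
from h import *
d=np.load('pics/w3.npz');M=d['M'];c,_=cam('wrist')
s=env.sense();R=s['tool_rot'];p0=s['ee_pos']
dp=d['dp'];print('head z',atd(c,M,255,80,np.median(dp[75:85,245:265])),'clip z',atd(c,M,258,211,np.median(dp[209:213,240:276])))
for n_,u,v,z in [('head',254.2,93,.088),('hL',223.6,93,.088),('hR',284.6,93,.088),('mouth',258.2,158.7,.0937),('armL',215,159,.0937),('armR',301.2,159,.0937)]:
    p=atz(c,M,u,v,z);print(n_,p.round(4),(R.T@(p-p0)*1000).round(1))
```

```text
head z [0.53034428 0.16944845 0.09080848] clip z [0.47897864 0.20009612 0.09496263]
head [0.5258 0.1728 0.088 ] [74.7 -2.  14.7]
hL [0.5331 0.1844 0.088 ] [ 74.8 -15.7  14.7]
hR [0.5185 0.1612 0.088 ] [74.8 11.7 14.7]
mouth [0.5003 0.1866 0.0937] [45.8 -0.2  9. ]
armL [0.5107 0.2035 0.0937] [ 45.7 -19.9   9. ]
armR [0.4897 0.17   0.0937] [45.7 19.5  9. ]
```

{"method": "servo_tool", "body": {
  "linear": [
    [0,0,-10],
    [12,-1.8,0],
    [15,0,0],
    [15,0,0],
    [15,0,0],
    [11,0,0],
    [5,0,0],
    [0,0,3],
    [0,0,2],
    [0,0,1],
    [0,0,0]
  ],
  "dr": [
    [0,0,0],
    [0,0,0],
    [0,0,0],
    [0,0,0],
    [0,0,0],
    [0,0,0],
    [0,0,0],
    [0,0,0],
    [0,0,0],
    [0,0,0],
    [0,0,0]
  ],
  "jaw": [1,1,1,1,1,1,1,1,1,1,1]
}}

```text
time_s: 15.72
ee_pos: [0.523, 0.174, 0.1057]
tool_rot: [[0.848, -0.53, -0.002], [-0.53, -0.848, -0.0], [-0.002, 0.002, -1.0]]
contact_force: [-1.4, -0.6, -0.1]
opening: 0.098
finger_force: 60.1
```

{"method": "servo_tool", "body": {
  "linear": [
    [0,0,0.5],
    [0,0,0.5],
    [0,0,0]
  ],
  "dr": [
    [0,0,0],
    [0,0,0],
    [0,0,0]
  ],
  "jaw": [1,1,1]
}}

```text
time_s: 15.97
ee_pos: [0.5237, 0.1741, 0.1054]
tool_rot: [[0.848, -0.53, -0.001], [-0.53, -0.848, -0.0], [-0.0, 0.0, -1.0]]
contact_force: [-0.3, 0.5, 0.4]
opening: 0.098
finger_force: 60.1
```

{"method": "servo_tool", "body": {
  "linear": [
    [0,0,0.5],
    [0,0,0.5],
    [0,0,0]
  ],
  "dr": [
    [0,0,0],
    [0,0,0],
    [0,0,0]
  ],
  "jaw": [1,1,1]
}}

```text
time_s: 16.22
ee_pos: [0.5239, 0.1739, 0.1043]
tool_rot: [[0.848, -0.53, -0.001], [-0.53, -0.848, -0.0], [-0.0, 0.0, -1.0]]
contact_force: [0.1, -0.6, 0.1]
opening: 0.098
finger_force: 60.1
```

{"method": "servo_tool", "body": {
  "linear": [
    [0,0,0.5],
    [0,0,0.5],
    [0,0,0]
  ],
  "dr": [
    [0,0,0],
    [0,0,0],
    [0,0,0]
  ],
  "jaw": [1,1,1]
}}

```text
time_s: 16.47
ee_pos: [0.5239, 0.1738, 0.1032]
tool_rot: [[0.848, -0.531, -0.001], [-0.531, -0.848, -0.0], [-0.001, 0.001, -1.0]]
contact_force: [-0.2, -0.3, -0.8]
opening: 0.1
finger_force: 60.1
```

{"method": "servo_tool", "body": {
  "linear": [
    [0,0,0.5],
    [0,0,0.5],
    [0,0,0]
  ],
  "dr": [
    [0,0,0],
    [0,0,0],
    [0,0,0]
  ],
  "jaw": [1,1,1]
}}

```text
time_s: 16.72
ee_pos: [0.5243, 0.174, 0.1029]
tool_rot: [[0.848, -0.531, 0.001], [-0.531, -0.848, 0.0], [0.0, -0.001, -1.0]]
contact_force: [-0.6, 0.1, 4.0]
opening: 0.104
finger_force: 60.7
```

{"method": "servo_tool", "body": {
  "linear": [
    [0,0,-3],
    [0,0,-2],
    [-13,0,0],
    [-15,0,0],
    [-15,0,0],
    [-15,0,0],
    [-15,0,0],
    [0,0,10],
    [0,0,10],
    [0,0,6],
    [0,0,2],
    [0,0,0]
  ],
  "dr": [
    [0,0,0],
    [0,0,0],
    [0,0,0],
    [0,0,0],
    [0,0,0],
    [0,0,0],
    [0,0,0],
    [0,0,0],
    [0,0,0],
    [0,0,0],
    [0,0,0],
    [0,0,0]
  ],
  "jaw": [1,1,1,1,1,1,1,1,1,1,1,1]
}}

```text
time_s: 17.72
ee_pos: [0.4616, 0.2119, 0.0781]
tool_rot: [[0.847, -0.531, -0.003], [-0.531, -0.847, -0.001], [-0.002, 0.002, -1.0]]
contact_force: [-0.4, 0.1, -0.2]
opening: 0.095
finger_force: 60.2
```

{"method": "servo_tool", "body": {
  "linear": [
    [0,0,0],
    [0,0,0]
  ],
  "dr": [
    [0,0,0],
    [0,0,0]
  ],
  "jaw": [1,1]
}}

```text
time_s: 17.88
ee_pos: [0.4626, 0.2124, 0.0795]
tool_rot: [[0.847, -0.531, -0.0], [-0.531, -0.847, 0.0], [-0.0, 0.0, -1.0]]
contact_force: [0.3, 0.3, 0.1]
opening: 0.093
finger_force: 60.2
```

Run:
```python
from h import *
s=env.sense();R=s['tool_rot'];p0=s['ee_pos'];print(p0.round(4),R.round(4))
c,M,im,dp=shot('wrist','w4')
g=cv2.cvtColor(im,cv2.COLOR_RGB2GRAY)
n,l,st,ce=cv2.connectedComponentsWithStats((g>190).astype(np.uint8))
for i in range(1,n):
    if st[i,4]>1000: 
        b=st[i];u=b[0]+(b[2]-1)/2
        z=.0895 if b[1]<120 else p0[2]-.0134+.005
        for n_,uu,vv in [('L',b[0]-.5,b[1]+b[3]/2 if b[1]<120 else b[1]),('R',b[0]+b[2]-.5,b[1]+b[3]/2 if b[1]<120 else b[1])]:
            print(b,n_,(R.T@(atz(c,M,uu,vv,z)-p0)*1000).round(1))
cv2.imwrite('pics/w4c.png',cv2.resize(im[40:250,160:360,::-1],None,fx=2.8,fy=2.8,interpolation=cv2.INTER_CUBIC))
```

```text
[0.4626 0.2124 0.0795] [[ 8.473e-01 -5.311e-01 -2.000e-04]
 [-5.311e-01 -8.473e-01  0.000e+00]
 [-1.000e-04  1.000e-04 -1.000e+00]]
[ 224   60   71   74 3819] L [ 74.6 -13.8 -10.1]
[ 224   60   71   74 3819] R [ 74.6  13.3 -10.1]
[ 215  159   86   84 3534] L [ 46.1 -20.6   8.4]
[ 215  159   86   84 3534] R [46.1 18.8  8.4]
```

View pics/w4c.png

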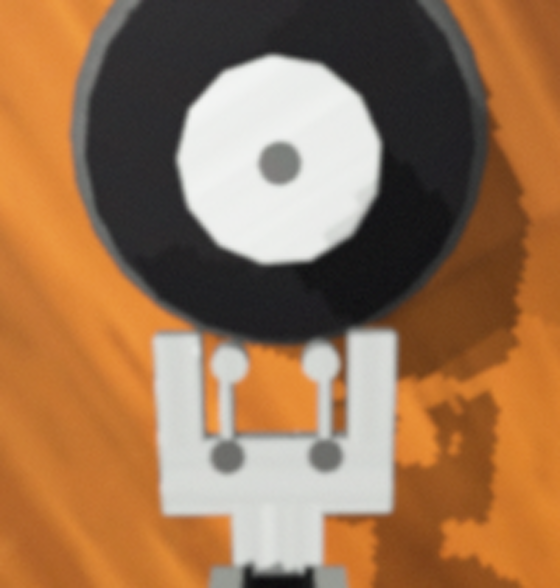

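The head's centre is 0.6 mm to +y of the clip's, and the clip is level. I'll correct that, drop 0.6 mm to mid-groove and advance.

{"method": "servo_tool", "body": {
  "linear": [
    [0,0.6,0.6],
    [4,0,0],
    [4,0,0],
    [4,0,0],
    [0,0,0],
    [0,0,0],
    [0,0,0]
  ],
  "dr": [
    [0,0,0],
    [0,0,0],
    [0,0,0],
    [0,0,0],
    [0,0,0],
    [0,0,0],
    [0,0,0]
  ],
  "jaw": [1,1,1,1,1,1,1]
}}

```text
time_s: 18.52
ee_pos: [0.4719, 0.2056, 0.0787]
tool_rot: [[0.848, -0.531, -0.001], [-0.531, -0.848, -0.0], [-0.001, 0.0, -1.0]]
contact_force: [0.1, 0.5, 0.2]
opening: 0.098
finger_force: 60.2
```

{"method": "servo_tool", "body": {
  "linear": [
    [2,0,0],
    [2,0,0],
    [2,0,0],
    [0,0,0],
    [0,0,0]
  ],
  "dr": [
    [0,0,0],
    [0,0,0],
    [0,0,0],
    [0,0,0],
    [0,0,0]
  ],
  "jaw": [1,1,1,1,1]
}}

```text
time_s: 18.93
ee_pos: [0.4771, 0.2025, 0.0788]
tool_rot: [[0.848, -0.531, -0.0], [-0.531, -0.848, 0.0], [-0.0, 0.0, -1.0]]
contact_force: [-0.2, 0.2, -0.2]
opening: 0.098
finger_force: 60.2
```

{"method": "servo_tool", "body": {
  "linear": [
    [2,0,0],
    [2,0,0],
    [2,0,0],
    [0,0,0],
    [0,0,0]
  ],
  "dr": [
    [0,0,0],
    [0,0,0],
    [0,0,0],
    [0,0,0],
    [0,0,0]
  ],
  "jaw": [1,1,1,1,1]
}}

```text
time_s: 19.35
ee_pos: [0.4822, 0.1992, 0.0788]
tool_rot: [[0.848, -0.531, -0.001], [-0.531, -0.848, -0.0], [-0.0, 0.0, -1.0]]
contact_force: [0.7, 1.1, -0.2]
opening: 0.097
finger_force: 60.2
```

{"method": "servo_tool", "body": {
  "linear": [
    [1,0,0],
    [1,0,0],
    [0,0,0]
  ],
  "dr": [
    [0,0,0],
    [0,0,0],
    [0,0,0]
  ],
  "jaw": [1,1,1]
}}

```text
time_s: 19.6
ee_pos: [0.4839, 0.1982, 0.0788]
tool_rot: [[0.848, -0.531, -0.0], [-0.531, -0.848, -0.0], [-0.0, 0.0, -1.0]]
contact_force: [0.6, -0.7, -0.4]
opening: 0.097
finger_force: 60.2
```

{"method": "servo_tool", "body": {
  "linear": [
    [1,0,0],
    [1,0,0],
    [0,0,0]
  ],
  "dr": [
    [0,0,0],
    [0,0,0],
    [0,0,0]
  ],
  "jaw": [1,1,1]
}}

```text
time_s: 19.85
ee_pos: [0.4856, 0.1971, 0.0788]
tool_rot: [[0.848, -0.531, -0.0], [-0.531, -0.848, -0.0], [-0.0, 0.0, -1.0]]
contact_force: [0.3, -0.5, -0.3]
opening: 0.094
finger_force: 60.2
```

{"method": "servo_tool", "body": {
  "linear": [
    [1,0,0],
    [1,0,0],
    [0,0,0]
  ],
  "dr": [
    [0,0,0],
    [0,0,0],
    [0,0,0]
  ],
  "jaw": [1,1,1]
}}

```text
time_s: 20.1
ee_pos: [0.4865, 0.1964, 0.0786]
tool_rot: [[0.848, -0.53, -0.002], [-0.53, -0.848, 0.001], [-0.002, 0.0, -1.0]]
contact_force: [-1.5, 2.2, 0.3]
opening: 0.095
finger_force: 60.2
```

{"method": "servo_tool", "body": {
  "linear": [
    [0.7,0,0],
    [0.7,0,0],
    [0,0,0]
  ],
  "dr": [
    [0,0,0],
    [0,0,0],
    [0,0,0]
  ],
  "jaw": [1,1,1]
}}

```text
time_s: 20.35
ee_pos: [0.4875, 0.1956, 0.0784]
tool_rot: [[0.848, -0.53, -0.002], [-0.53, -0.848, 0.0], [-0.002, 0.001, -1.0]]
contact_force: [-3.3, 1.6, -0.4]
opening: 0.095
finger_force: 60.1
```

{"method": "servo_tool", "body": {
  "linear": [
    [0.7,0,0],
    [0.7,0,0],
    [0,0,0]
  ],
  "dr": [
    [0,0,0],
    [0,0,0],
    [0,0,0]
  ],
  "jaw": [1,1,1]
}}

```text
time_s: 20.6
ee_pos: [0.4899, 0.1944, 0.0787]
tool_rot: [[0.848, -0.531, 0.0], [-0.531, -0.848, -0.001], [0.001, 0.001, -1.0]]
contact_force: [-1.8, 0.8, -0.4]
opening: 0.099
finger_force: 60.1
```

{"method": "servo_tool", "body": {
  "linear": [
    [0.7,0,0],
    [0.7,0,0],
    [0,0,0]
  ],
  "dr": [
    [0,0,0],
    [0,0,0],
    [0,0,0]
  ],
  "jaw": [1,1,1]
}}

```text
time_s: 20.85
ee_pos: [0.4923, 0.1932, 0.0791]
tool_rot: [[0.847, -0.531, 0.003], [-0.531, -0.847, -0.002], [0.003, -0.0, -1.0]]
contact_force: [1.5, -0.7, -1.2]
opening: 0.093
finger_force: 60.0
```

{"method": "servo_tool", "body": {
  "linear": [
    [0.7,0,0],
    [0.7,0,0],
    [0,0,0]
  ],
  "dr": [
    [0,0,0],
    [0,0,0],
    [0,0,0]
  ],
  "jaw": [1,1,1]
}}

```text
time_s: 21.1
ee_pos: [0.493, 0.1927, 0.079]
tool_rot: [[0.847, -0.531, 0.001], [-0.531, -0.847, -0.001], [0.002, -0.0, -1.0]]
contact_force: [1.6, -2.6, -0.8]
opening: 0.099
finger_force: 60.1
```

{"method": "servo_tool", "body": {
  "linear": [
    [0.7,0,0],
    [0.7,0,0],
    [0,0,0]
  ],
  "dr": [
    [0,0,0],
    [0,0,0],
    [0,0,0]
  ],
  "jaw": [1,1,1]
}}

```text
time_s: 21.35
ee_pos: [0.4937, 0.1922, 0.0789]
tool_rot: [[0.848, -0.531, 0.001], [-0.531, -0.848, -0.0], [0.001, -0.0, -1.0]]
contact_force: [2.8, -1.1, -2.2]
opening: 0.099
finger_force: 60.1
```

{"method": "servo_tool", "body": {
  "linear": [
    [0.6,0,0],
    [0.6,0,0],
    [0,0,0]
  ],
  "dr": [
    [0,0,0],
    [0,0,0],
    [0,0,0]
  ],
  "jaw": [1,1,1]
}}

```text
time_s: 21.6
ee_pos: [0.4943, 0.1918, 0.0788]
tool_rot: [[0.848, -0.53, -0.0], [-0.53, -0.848, 0.0], [-0.0, 0.0, -1.0]]
contact_force: [1.9, -0.6, -1.4]
opening: 0.098
finger_force: 60.1
```

{"method": "servo_tool", "body": {
  "linear": [
    [0.6,0,0],
    [0.6,0,0],
    [0,0,0]
  ],
  "dr": [
    [0,0,0],
    [0,0,0],
    [0,0,0]
  ],
  "jaw": [1,1,1]
}}

```text
time_s: 21.85
ee_pos: [0.4947, 0.1913, 0.0786]
tool_rot: [[0.848, -0.53, -0.002], [-0.53, -0.848, 0.0], [-0.002, 0.001, -1.0]]
contact_force: [0.1, 0.3, -0.8]
opening: 0.097
finger_force: 60.1
```

{"method": "servo_tool", "body": {
  "linear": [
    [0.6,0,0],
    [0.6,0,0],
    [0,0,0]
  ],
  "dr": [
    [0,0,0],
    [0,0,0],
    [0,0,0]
  ],
  "jaw": [1,1,1]
}}

```text
time_s: 22.1
ee_pos: [0.496, 0.1905, 0.0787]
tool_rot: [[0.848, -0.53, -0.001], [-0.53, -0.848, -0.0], [-0.001, 0.001, -1.0]]
contact_force: [0.1, -0.1, -0.1]
opening: 0.096
finger_force: 60.1
```

{"method": "servo_tool", "body": {
  "linear": [
    [0.5,0,0],
    [0.5,0,0],
    [0,0,0]
  ],
  "dr": [
    [0,0,0],
    [0,0,0],
    [0,0,0]
  ],
  "jaw": [1,1,1]
}}

```text
time_s: 22.35
ee_pos: [0.4964, 0.1902, 0.0786]
tool_rot: [[0.848, -0.53, -0.002], [-0.53, -0.848, 0.001], [-0.002, 0.001, -1.0]]
contact_force: [-1.0, 0.9, 0.1]
opening: 0.098
finger_force: 60.1
```

{"method": "servo_tool", "body": {
  "linear": [
    [0.5,0,0],
    [0.5,0,0],
    [0,0,0]
  ],
  "dr": [
    [0,0,0],
    [0,0,0],
    [0,0,0]
  ],
  "jaw": [1,1,1]
}}

```text
time_s: 22.6
ee_pos: [0.4965, 0.19, 0.0784]
tool_rot: [[0.848, -0.53, -0.003], [-0.53, -0.848, 0.001], [-0.003, 0.001, -1.0]]
contact_force: [-4.7, 3.3, 0.4]
opening: 0.1
finger_force: 60.2
```

{"method": "servo_tool", "body": {
  "linear": [
    [0.5,0,0],
    [0.3,0,0],
    [0,0,0]
  ],
  "dr": [
    [0,0,0],
    [0,0,0],
    [0,0,0]
  ],
  "jaw": [1,1,1]
}}

```text
time_s: 22.85
ee_pos: [0.4966, 0.1899, 0.0784]
tool_rot: [[0.848, -0.53, -0.005], [-0.53, -0.848, 0.002], [-0.005, 0.001, -1.0]]
contact_force: [-5.9, 3.8, 1.5]
opening: 0.1
finger_force: 60.4
```

The push has gone hard: about 7 N with no further travel at 40.6 mm, after the snap. I'll ease the push, let go and go up.

{"method": "servo_tool", "body": {
  "linear": [
    [-0.6,0,0],
    [-0.5,0,0.5],
    [0,0,0],
    [0,0,0],
    [0,0,0],
    [0,0,0],
    [0,0,0],
    [0,0,0]
  ],
  "dr": [
    [0,0,0],
    [0,0,0],
    [0,0,0],
    [0,0,0],
    [0,0,0],
    [0,0,0],
    [0,0,0],
    [0,0,0]
  ],
  "jaw": [1,1,1,0.8,0.7,0.6,0.5,0.5]
}}

```text
time_s: 23.52
ee_pos: [0.4981, 0.1894, 0.0784]
tool_rot: [[0.847, -0.531, 0.0], [-0.531, -0.847, -0.0], [0.0, 0.0, -1.0]]
contact_force: [0.8, -0.9, 0.2]
opening: 0.503
finger_force: 0.0
```

{"method": "servo_tool", "body": {
  "linear": [
    [0,0,0],
    [0,0,-5],
    [0,0,-10],
    [0,0,-15],
    [0,0,-20],
    [0,0,-20],
    [0,0,-10],
    [0,0,0],
    [0,0,0]
  ],
  "dr": [
    [0,0,0],
    [0,0,0],
    [0,0,0],
    [0,0,0],
    [0,0,0],
    [0,0,0],
    [0,0,0],
    [0,0,0],
    [0,0,0]
  ],
  "jaw": [0.5,0.5,0.5,0.5,0.5,0.5,0.5,0.5,0.5]
}}

```text
time_s: 24.27
ee_pos: [0.4981, 0.1897, 0.1589]
tool_rot: [[0.848, -0.531, 0.001], [-0.531, -0.848, 0.001], [0.001, -0.001, -1.0]]
contact_force: [-1.2, 0.5, 0.1]
opening: 0.5
finger_force: 0.0
```

Run:
```python
from h import *
s=env.sense();print(s['ee_pos'].round(4),s['contact_force'])
_,_,a,_=shot('wrist','w5');_,_,b,_=shot('side','s5')
x=cv2.resize(a[60:300,120:400],(400,343),interpolation=cv2.INTER_CUBIC);y=cv2.resize(b[215:295,190:283],(400,343),interpolation=cv2.INTER_CUBIC)
cv2.imwrite('pics/f5.png',np.hstack([x,y])[:,:,::-1])
```

```text
[0.4981 0.1897 0.1589] [-1.21217981  0.47145428  0.11496562]
```

View pics/f5.png

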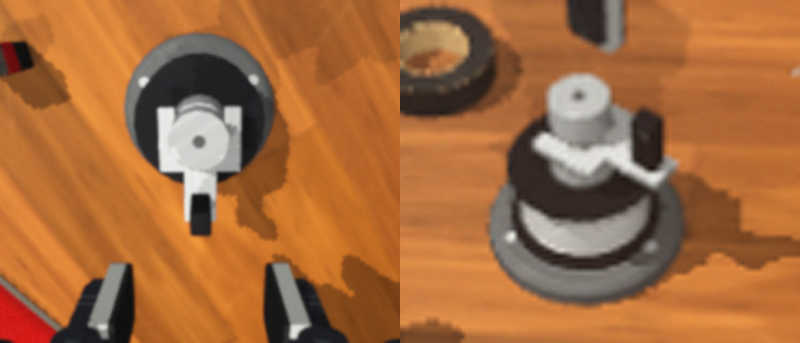

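The pictures show the clip in the groove under the head, level, with the arms either side of the neck and the gripper clear. One check of the seating distance, then I hand in.

Run:
```python
from h import *
c,_=cam('wrist');M=np.load('pics/w5.npz')['M'];R=env.sense()['tool_rot']
f=lambda u,v,z:R.T@atz(c,M,120+u/1.4286,60+v/1.4286,z)*1000
h=f(199,142,.0895)
for n,u,v,z in [('tips',200,107,.0695),('tabtop',200,224,.0975),('tail',200,222,.0695)]: print(n,(f(u,v,z)-h)[:2].round(1))
```

```text
tips [12.6  0.4]
tabtop [-36.5   0.5]
tail [-47.1   0.5]
```

```bash
python3 -c "
from rig import env
print(env.finish_job())"
```

```text
the job is handed in; nothing more can be done
None
```

The clip is in the groove under the spindle's head and let go: it snapped round the shaft, the push went hard at about 7 N, the gripper is clear, and I handed the job in at about 24 s without touching the battery, tape roll or screwdriver.

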